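# Lock the control box cover with the blade key

## Task

One of the two cam locks on the control box cover is still open: its slot lies across the pair of raised marks on its rim instead of in line with them. Take the flat-handled blade key from its stand, set it into that slot, turn it a quarter turn clockwise (seen from above) until the lock comes to its stop with the slot in line with the marks, and leave the key standing fully home in the lock.

Things in the scene. Friction and masses are not known exactly. Their poses are not given: they have to be found in the camera images.
- blade_key: Steel key upright in a 45 mm high black stand. Origin: centre of blade's lower end, z up. Blade 24 mm in x, 5 in y, z 0 to 22; collar dia 36, z 22 to 27, rests on stand top, blade loose in hole; flat handle 44 in x, 14 thick in y, z 27 to 67: grip across y. Lift 25 mm to free. Half a turn makes no difference. 0.08 to 0.17 kg. The round-knob key in the other stand is the wrong one.
- open_lock: Dark round rim (dia 68 mm, opening 45, 4 high) of the open lock, fixed; one of two alike, 124 mm apart, on a grey box's cover (124 x 230 mm); either may be the open one. Origin: on the lock's axis at the cover's top, 50 mm above the table; z up. Two light raised marks at its +y and -y.
- slot (a point): Centre of the slot in the steel rotor inside open_lock, at the rotor's flat face, 3 mm above open_lock's origin; its x axis lies along the slot. Slot 28 x 7.5 mm, flared to 40 x 19.5 mm over its top 6 mm, deeper than the blade. Key fully home: collar on the rotor face, key origin 22 mm below this point. The blade has about 6 degrees of turning play either way.
- cam (a joint): Angle of the rotor about open_lock's z: 0 = open, slot along open_lock's x; grows clockwise seen from above; 1.571 rad = against its stop, slot along open_lock's y, in line with the marks. Starts at 0 to 0.17, turns with light friction (0.06 N m), stays where left. Because of the play the key must turn about 6 degrees further than the rotor.

How it is judged:
On the way:
1. the blade is in the open lock's slot, before the lock has been turned halfway (z of blade_key in the frame of open_lock below -0.009 m and horizontal distance between blade_key and open_lock below 0.01 m and value of joint cam below 0.7 rad), for 0.1 s.
At the end, for the whole second after the job is handed in: The cam lock is turned to within 15 degrees of its stop (over 1.31 rad), and the key stands at rest in its slot: blade end at least 12 mm below the cover's top, within 10 mm of the lock's axis, tilted less than 14 degrees, released (value of joint cam above 1.31 rad and z of blade_key in the frame of open_lock below -0.012 m and horizontal distance between blade_key and open_lock below 0.01 m and angle between blade_key's own z axis and vertical below 0.25 rad and linear speed of blade_key below 0.03 m/s); the robot touches nothing.
It also fails if it takes over 45 s, if anything falls off the work surface, if the arm or the gripper's body presses on something with over 40 N, if the wrist force passes 120 N, or if a joint passes its speed limit or range.

## Robot

A 6-joint arm with a two-finger parallel gripper is mounted at the origin on the work surface; the furniture and walls round the work are solid. World frame = base frame: x ahead of the robot, y to its left, z up, the work surface at z = 0. Lengths are in m, angles in rad, forces in N, time in s.
With the tool pointing down it reaches from about 0.35 to 0.775 m from the base axis. Payload 7.3 kg.
Tool frame: the origin (TCP) lies at the centre of the arm's flange, where the gripper is bolted on; the fingertips stand 178 mm ahead of it and the grasp point (between the pads) lies 159 mm ahead of it; z points along the fingers, y is the line along which they close (so a half turn about z gives the same grasp; the last joint's range is limited). The gripper opens to 92 mm and grips with 3 to 60 N. Pads are 19 mm wide; open, the fingers measure 130 mm over their backs; the gripper's body (75 mm by 190 mm) begins 47 mm behind the grasp point.
Start: joints at [-1.477, 0.342, 1.524, -0, 1.275, -0.146], TCP at [0.125, -0.51, 0.405] pointing down, gripper open.
Joint ranges: [-2.53, 2.53], [-0.77, 2.02], [0.04, 2.7], [-1, 4.14], [0.28, 2.66], [-3.11, 3.11]. Speed limits (rad/s): [2.57, 2.57, 3.14, 3.14, 3.14, 3.14].

## Interface

Orientations are given as [roll, pitch, yaw] about the fixed x, y, z axes, in that order (R = Rz(yaw) Ry(pitch) Rx(roll)).
In Python, from cell import robot gives the robot as it stands.
- The arm moves only by the tool tcp_steps, called after "Request:" by a JSON object that holds its "op" and its "data". Schema: {"type":"object","properties":{"steps":{"type":"object","properties":{"x":{"type":"array","items":{"type":"number"},"minItems":1,"maxItems":8},"y":{"type":"array","items":{"type":"number"},"minItems":1,"maxItems":8},"z":{"type":"array","items":{"type":"number"},"minItems":1,"maxItems":8},"wx":{"type":"array","items":{"type":"number"},"minItems":1,"maxItems":8},"wy":{"type":"array","items":{"type":"number"},"minItems":1,"maxItems":8},"wz":{"type":"array","items":{"type":"number"},"minItems":1,"maxItems":8}},"additionalProperties":false,"required":["x","y","z","wx","wy","wz"]},"finger_gap":{"type":"number"},"force":{"type":"number"},"only":{"type":"string"},"quiet":{"type":"boolean"},"lines":{"type":"string"}},"required":["steps"],"additionalProperties":false}. steps is an object with one list for each field, all of the same length, 1 to 8, a row being the entries at one place: x, y, z (the shift in normalised numbers (1 is 40 cm)), wx, wy, wz (a rotation vector in shares of 60 degrees (1.0 is 60 degrees)); each row shifts and turns the commanded pose from where the row before left it, along the tool's axes as they then stand; what a row does not reach is not made up. A row lasts 1/12 s, in which the tool goes at most 0.0417 m and 0.125 rad, less where a joint would pass 70% of its speed; a pose out of reach is approached as far as the arm can. finger_gap is the finger opening in m, set as the call begins (left out keeps the last). The fingers move at their own pace and stop on an object; force is the grip in N (left out, the last holds). Time passes only in rows, so rows that do not move let the fingers close. The tool returns the time, the measured TCP pose, the force, the opening and the grip force at its end. only (a regular expression) keeps the lines of the reply that match it, lines (a string "A,B") keeps lines A to B, and quiet returns only ok. Shift and turn numbers lie between -1 and 1, and a call with a number outside is refused. Input that does not fit is refused with a message, and nothing moves.
- robot.observe(): the state, without advancing time (a new reading comes with each control period).
- robot.read_camera(name): name is "side" or "top"; returns a dict with "image" (400x640x3 uint8, red, green, blue), "fx", "fy", "cx", "cy" (pixels), "pose" (4x4, takes a point from camera to world coordinates). Camera axes: x right, y down, z forward; pixel columns grow to the right and rows downward; lengths in m; the calibration is good to about 2 mm. A picture is of the moment at which its call begins. There is no depth.
- robot.hand_in(): hands the job in; it is judged then, once.
The state is a dict: "time": time; "qpos": joint angles; "qvel": joint speeds; "joint_efforts": joint torques, N m; "tool_pos": TCP position; "tool_rot": TCP orientation; "contact_force": force on the tool from outside, world axes, zero at the start; "torque": the same for the moment, N m; "opening": finger opening in m; "grip_force": force on a finger pad.
Only numpy, scipy, OpenCV 4.12 (cv2) and the standard library are available. Lean on these libraries where they do the work, as an engineer would, in place of code of your own. Each camera call takes 0.05 s, during which the arm holds its last target. There are 200 camera calls.

## Working session

There is one attempt and no reset: what is moved stays moved. The work goes in short steps, Python scripts to look and compute and a tool call to move; the robot and the scene stay as the last step left them, time stands still between calls to the robot, and variables do not carry over. Pictures are saved under pics/ and viewed, at most 10 in all, crops included, and the job is handed in when it is done.

```bash
ls; mkdir -p pics; python3 - <<'E'
from cell import robot
import cv2
for n in("top","side"):
    c=robot.read_camera(n); cv2.imwrite(f"pics/{n}0.png",c["image"][:,:,::-1]); print(n,c["fx"],c["fy"],c["cx"],c["cy"]);print(c["pose"].round(4) if hasattr(c["pose"],'round') else c["pose"])
s=robot.observe();print(s["time"],s["tool_pos"],s["tool_rot"])
E
```

```text
cell.py
pics
top 461.38334745235585 461.38334745235585 318.67051049847987 209.3989334406951
[[-0.0269 -0.9933  0.1125  0.3986]
 [-0.9996  0.0263 -0.0068 -0.0481]
 [ 0.0038 -0.1127 -0.9936  1.1901]
 [ 0.      0.      0.      1.    ]]
side 487.0911652013674 487.0911652013674 316.5670123002803 205.1792991419196
[[ 0.9937 -0.0677  0.0888  0.4288]
 [-0.1117 -0.6113  0.7834 -0.8159]
 [ 0.0012 -0.7885 -0.6151  0.6696]
 [ 0.      0.      0.      1.    ]]
0.1 [ 0.1247121  -0.50983806  0.40413616] [-3.14025913e+00 -1.85057464e-04  2.39820507e-01]
```

View pics/top0.png

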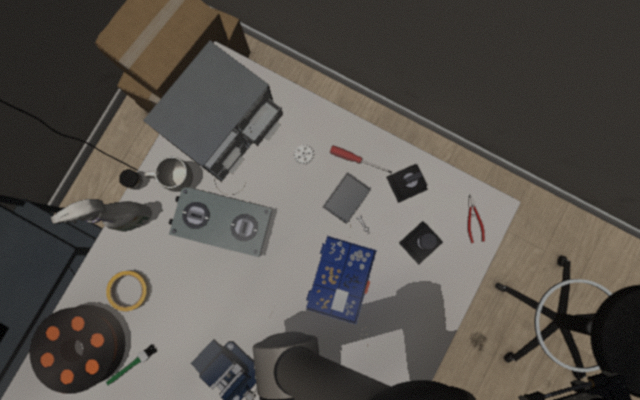

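View pics/side0.png

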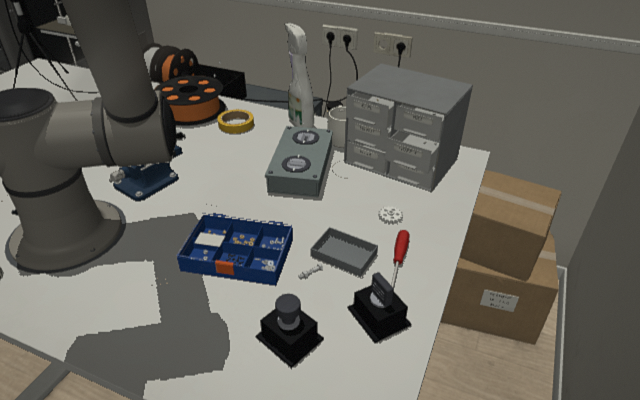

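The top view shows locks at about (196,214) and (244,227) on the grey box. The flat-handled key is at about (407,183) and the round-knob key at (425,242). In the side view the flat key is at about (382,290) and the locks are at (304,137) and (296,164). I'll enlarge these areas.

```bash
python3 - <<'E'
import cv2,numpy as np
t=cv2.imread("pics/top0.png");s=cv2.imread("pics/side0.png")
def c(i,x,y,w,h):return cv2.resize(i[y:y+h,x:x+w],(400,300),interpolation=cv2.INTER_CUBIC)
o=np.vstack([np.hstack([c(t,165,180,120,90),c(t,370,150,80,60)]),np.hstack([c(s,255,115,100,75),c(s,335,260,100,75)])])
o=cv2.convertScaleAbs(o,alpha=1.5)
cv2.imwrite("pics/crop1.png",o)
E
```

```text
(no output)
```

View pics/crop1.png

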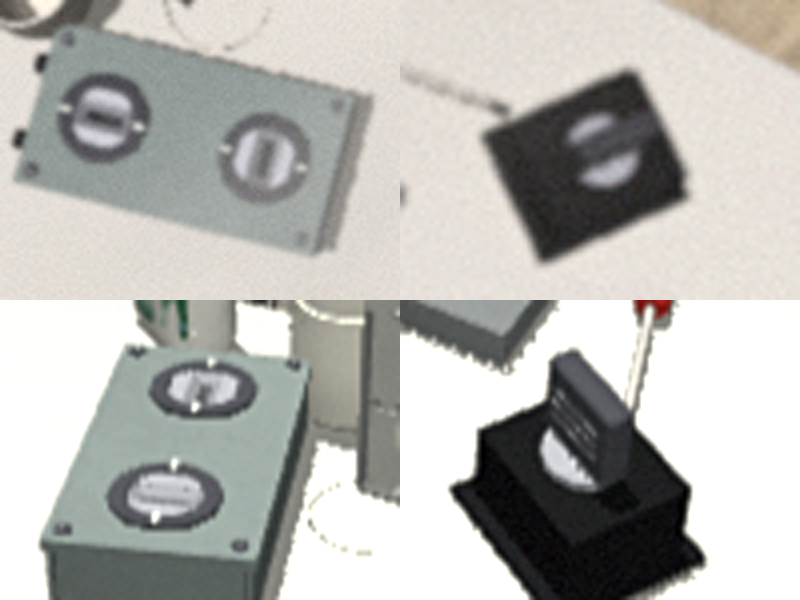

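```bash
cat > h.py <<'E'
import numpy as np,cv2
from cell import robot
def ray(c,uv,z):
    P=np.array(c["pose"]);d=P[:3,:3]@np.array([(uv[0]-c["cx"])/c["fx"],(uv[1]-c["cy"])/c["fy"],1]);return (P[:3,3]+d*(z-P[2,3])/d[2])
def proj(c,p):
    P=np.array(c["pose"]);q=P[:3,:3].T@(np.array(p)-P[:3,3]);return np.array([c["fx"]*q[0]/q[2]+c["cx"],c["fy"]*q[1]/q[2]+c["cy"]])
def rect(c,ctr,z,half=.05,n=400):
    "metric view of plane z: right=-y, up=+x"
    w=[(1,1),(1,-1),(-1,-1),(-1,1)]
    src=np.float32([proj(c,(ctr[0]+a*half,ctr[1]+b*half,z)) for a,b in w]);dst=np.float32([(0,0),(n,0),(n,n),(0,n)])
    return cv2.warpPerspective(c["image"][:,:,::-1],cv2.getPerspectiveTransform(src,dst),(n,n),flags=cv2.INTER_CUBIC)
E
python3 - <<'E'
from h import *
t=robot.read_camera("top");s=robot.read_camera("side")
L=ray(t,(244.5,227.1),.053);L2=ray(s,(296,164),.053);K=ray(t,(407,183),.09)
print(L,L2,ray(t,(195.7,215),.053),K,ray(t,(410.5,179.8),.05),ray(s,(380,298),.05))
o=np.vstack([np.hstack([rect(t,L[:2],.053,n=300),rect(s,L[:2],.053,n=300)]),np.hstack([rect(t,K[:2],.09,n=300),rect(s,K[:2],.09,n=300)])])
for x in(150,450):cv2.line(o,(x,0),(x,600),(0,255,0),1)
for y in(150,450):cv2.line(o,(0,y),(600,y),(0,255,0),1)
cv2.imwrite("pics/rect1.png",cv2.convertScaleAbs(o,alpha=1.5))
E
```

```text
[0.48825537 0.12823894 0.053     ] [0.48792973 0.12825473 0.053     ] [0.52146845 0.24860661 0.053     ] [ 0.58172138 -0.27082515  0.09      ] [ 0.59626931 -0.28809434  0.05      ] [ 0.595075   -0.28762155  0.05      ]
```

View pics/rect1.png

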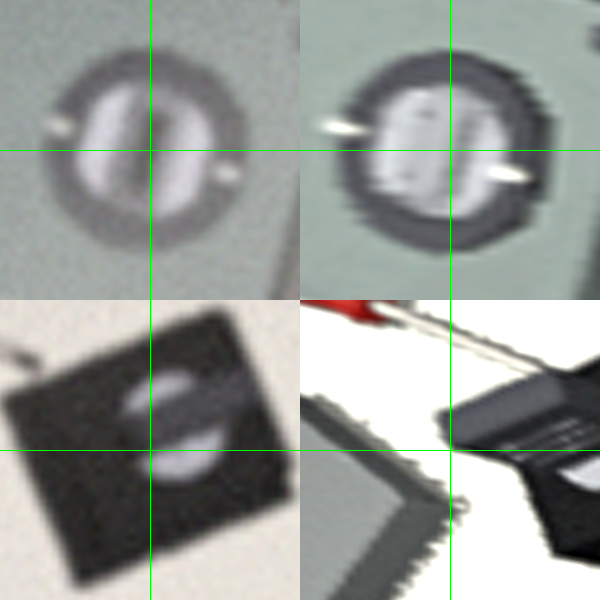

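Top-left panel (3 px/mm): the rim centre is near (145,148) and the marks are at (60,125) and (230,174), which gives a lock yaw of about -16°. The slot runs across the marks, so this is the open lock. Bottom-right panel: the handle's top face is near (503,412). I'll refine both with masks.

```bash
python3 - <<'E'
from h import *
t=robot.read_camera("top");s=robot.read_camera("side")
n=600;half=.05;k=n/(2*half)
def w(ctr,p):return np.round([ctr[0]+(n/2-p[1])/k,ctr[1]+(n/2-p[0])/k],4)
def ang(v):return np.degrees(np.arctan2(-v[0],-v[1]))  # image dir -> world yaw
def axis(m):
    ys,xs=np.nonzero(m);e,V=np.linalg.eigh(np.cov(xs,ys));return (xs.mean(),ys.mean()),V[:,1],np.sqrt(e[::-1]*12)/k
L=(.488,.130)
out=[]
for nm,c in(("top",t),("side",s)):
    for z,what in((.053,"rotor"),(.054,"rim")):
        g=cv2.cvtColor(rect(c,L,z,half,n),cv2.COLOR_BGR2GRAY).astype(float)
        yy,xx=np.mgrid[:n,:n];r=np.hypot(xx-300,yy-300)/k
        if what=="rim":
            med=np.median(g[(r>.025)&(r<.031)]);cov=np.median(g[(r>.038)&(r<.044)])
            m=((g<(med+cov)/2)&(r<.042)&(r>.018)).astype(np.uint8)
            cs,_=cv2.findContours(m,cv2.RETR_EXTERNAL,cv2.CHAIN_APPROX_NONE);q=max(cs,key=cv2.contourArea);e=cv2.fitEllipse(cv2.convexHull(q))
            print(nm,"rim",w(L,e[0]),np.array(e[1])/k)
            mm=((g>(cov*1.1))&(r>.0225)&(r<.036)).astype(np.uint8)
            N,_,st,ce=cv2.connectedComponentsWithStats(mm)
            print("  marks",[(w(L,ce[i]),st[i,4]) for i in range(1,N) if st[i,4]>100])
        else:
            v=g[r<.019];th=np.percentile(v,45)
            m=(g<th)&(r<.0175);a=axis(m);print(nm,"slot dark",w(L,a[0]),ang(a[1]),a[2],np.percentile(v,[5,50,95]))
K=(.595,-.288)
for nm,c in(("top",t),("side",s)):
    g=cv2.cvtColor(rect(c,K,.05,half,n),cv2.COLOR_BGR2GRAY)
    m=(g>100).astype(np.uint8);yy,xx=np.mgrid[:n,:n];m[np.hypot(xx-300,yy-300)/k>.022]=0
    pts=cv2.findNonZero(m);cc=cv2.minEnclosingCircle(pts);print(nm,"collar",w(K,cc[0]),2*cc[1]/k)
    g=cv2.GaussianBlur(cv2.cvtColor(rect(c,K,.09,half,n),cv2.COLOR_BGR2GRAY),(0,0),3)
    print(np.round(g[150:451:30,100:520:30]).astype(int)) 
    out.append(cv2.convertScaleAbs(cv2.resize(rect(c,K,.09,half,n),(400,400)),alpha=3))
cv2.imwrite("pics/key.png",np.hstack(out))
E
```

```text
top slot dark [0.4881 0.1307] 163.73244816348299 [0.03339549 0.01392217] [ 71. 105. 141.]
top rim [0.489  0.1296] [0.0685881  0.06986568]
  marks [(array([0.4964, 0.1589]), np.int32(347)), (array([0.4807, 0.1025]), np.int32(553))]
side slot dark [0.4874 0.128 ] 161.9690655361189 [0.03431256 0.01809476] [102. 129. 147.]
side rim [0.4876 0.128 ] [0.06802647 0.07409732]
  marks [(array([0.4955, 0.1615]), np.int32(1079)), (array([0.48 , 0.106]), np.int32(917))]
top collar [ 0.5967 -0.2873] 0.033517186482747395
[[153 147 129  91  46  31  29  32  29  72 147 150 152 150]
 [110  74  46  32  32  32  33  32  32  41 125 151 150 149]
 [ 37  33  30  32  39  43  34  27  33  36  87 149 150 151]
 [ 34  37  37  72 100 105  62  40  45  48  58 133 153 151]
 [ 36  33  79 114  99  69  54  49  50  50  46 101 150 150]
 [ 33  38  81  71  54  48  52  49  48  40  26  56 139 150]
 [ 36  34  38  50  49  49  45  52  54  31  30  28 115 154]
 [ 35  33  31  42  50  58  96 109  81  28  29  29  76 145]
 [ 30  31  32  59 101 114 127 115  53  30  28  25  40 125]
 [ 32  31  32  76 111 116  99  60  28  28  28  28  35 126]
 [ 34  31  31  28  36  38  31  27  32  27  29  25  33 126]]
side collar [ 0.5897 -0.2887] 0.03262628428141276
[[186 179 146 163 124 140 182 183 180 180 180 180 180 180]
 [181 180 179 182 169 159 153  91 181 185 181 180 182 180]
 [181 181 181 181 180 181 184 160 173 105 140 183  87  14]
 [181 181 181 180 181 183 185 157  79  56  55  29  30  22]
 [180 180 181 184 184 132  58  57  62  64  63  39  32  33]
 [179 182 167  87  54  58  63  63  62  51  33  25  31  31]
 [180 181 179  55  63  63  60  45  28  26  47  64  38  34]
 [183 180 185  82  52  36  26  32  39  40  43  58  41  39]
 [147 184 180 186 166  94  37  35  64  38  43  33  23  53]
 [ 59 106 188 181 180 182 186 180  33  27  24 101 139 143]
 [ 49  52  81 164 183 181 181 182 139  15  20  19  86 131]]
```

View pics/key.png

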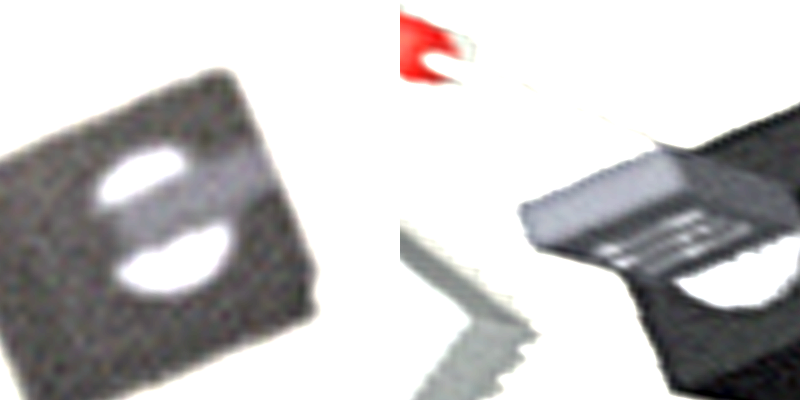

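The handle's top face midline gives centre (0.596,-0.2885) and yaw about 111.6°, matching the collar from the top view (0.5967,-0.2873). The lock is at (0.488,0.129) with slot yaw about 163°. Next I check how close the cabinet is to the swinging gripper body and work out the moves.

```bash
cat >> h.py <<'E'
from scipy.spatial.transform import Rotation as Ro
def rel(p,yaw):
    "tool-axes shift and rz to reach grasp-down pose from measured"
    s=robot.observe();R=Ro.from_euler("xyz",s["tool_rot"]);d=R.inv().apply(np.array(p)-s["tool_pos"])
    rv=(R.inv()*Ro.from_euler("xyz",[np.pi,0,np.radians(yaw)])).as_rotvec()
    print("t",s["time"],"pos",np.round(s["tool_pos"],4),"rpy",np.round(s["tool_rot"],3),"d",d.round(4),"rv",rv.round(3),"F",np.round(s["contact_force"],1),"op",s["opening"],"q",np.round(s["qpos"],2))
E
python3 - <<'E'
from h import *
t=robot.read_camera("top");s=robot.read_camera("side");L=np.array([.488,.130])
for uv in((346,150),(435,187),(390,168)):
    p=ray(s,uv,0);print("side z0",uv,p.round(3),np.linalg.norm(p[:2]-L))
for uv in((217,178),(243,150),(280,110)):
  for z in(.0,.12,.2):
    p=ray(t,uv,z);print("top",uv,z,p.round(3),np.linalg.norm(p[:2]-L))
rel([.596,-.288,.32],112)
E
```

```text
side z0 (346, 150) [0.628 0.262 0.   ] 0.19231956626318017
side z0 (435, 187) [0.81  0.075 0.   ] 0.3263204895946135
side z0 (390, 168) [0.723 0.166 0.   ] 0.23782577627995335
top (217, 178) 0.0 [0.623 0.207 0.   ] 0.15545403773377273
top (217, 178) 0.12 [0.6   0.181 0.12 ] 0.12353867401440323
top (217, 178) 0.2 [0.585 0.164 0.2  ] 0.10310534124482525
top (243, 150) 0.0 [0.696 0.139 0.   ] 0.20813641133322028
top (243, 150) 0.12 [0.666 0.12  0.12 ] 0.17826444257798252
top (243, 150) 0.2 [0.646 0.107 0.2  ] 0.15961287390463905
top (280, 110) 0.0 [0.802 0.039 0.   ] 0.32689926148900694
top (280, 110) 0.12 [0.761 0.031 0.12 ] 0.29092388936643854
top (280, 110) 0.2 [0.734 0.025 0.2  ] 0.26785269233689646
t 0.4 pos [ 0.1247 -0.51    0.4046] rpy [-3.141 -0.     0.24 ] d [ 0.5105 -0.1037  0.0847] rv [-0.    -0.    -1.715] F [-0.   0.1  0.2] op 0.09198120669167069 q [-1.48  0.34  1.52  0.    1.28 -0.15]
```

The manual's scale: shifts go in shares of 40 cm and turns go in shares of 60 degrees. Converting my numbers, 0.039 m / 0.4 = 0.0975, -0.008 m / 0.4 = -0.02.

Request:
{"op": "tcp_steps", "data": {"steps": {"x": [0.0975,0.0975,0.0975,0.0975,0.0975,0.0975,0.0975,0.0975],"y": [-0.02,-0.02,-0.02,-0.02,-0.02,-0.02,-0.02,-0.02],"z": [0.0163,0.0163,0.0163,0.0163,0.0163,0.0163,0.0163,0.0163],"wx": [0,0,0,0,0,0,0,0],"wy": [0,0,0,0,0,0,0,0],"wz": [0,0,0,0,0,0,0,0]}, "finger_gap": 0.06, "force": 20}}

```text
time: 1.07
tool_pos: [0.4142, -0.3725, 0.3526]
tool_rot: [3.141, -0.0, 0.24]
contact_force: [0.3, -0.8, 0.6]
opening: 0.0599
grip_force: 0.0
```

Request:
{"op": "tcp_steps", "data": {"steps": {"x": [0.0975,0.0975,0.0975,0.0975,0.0975,0,0,0],"y": [-0.02,-0.02,-0.02,-0.02,-0.02,0,0,0],"z": [0.0163,0.0163,0.0163,0.0163,0.0163,0,0,0],"wx": [0,0,0,0,0,0,0,0],"wy": [0,0,0,0,0,0,0,0],"wz": [0,0,0,0,0,-0.1165,-0.1165,-0.1165]}}}

```text
time: 1.73
tool_pos: [0.5933, -0.2877, 0.3194]
tool_rot: [-3.141, 0.001, 0.614]
contact_force: [0.8, -0.3, 0.5]
opening: 0.0602
grip_force: 0.0
```

Request:
{"op": "tcp_steps", "data": {"steps": {"x": [0,0,0,0,0,0,0,0],"y": [0,0,0,0,0,0,0,0],"z": [0,0,0,0,0,0,0,0],"wx": [0,0,0,0,0,0,0,0],"wy": [0,0,0,0,0,0,0,0],"wz": [-0.1165,-0.1165,-0.1165,-0.1165,-0.1165,-0.1165,-0.1165,-0.1165]}}}

```text
time: 2.4
tool_pos: [0.5925, -0.2885, 0.32]
tool_rot: [-3.141, -0.0, 1.588]
contact_force: [-0.3, -0.2, -0.4]
opening: 0.0601
grip_force: 0.0
```

Request:
{"op": "tcp_steps", "data": {"steps": {"x": [0,0,0,0,0],"y": [0,0,0,0,0],"z": [0,0,0,0,0],"wx": [0,0,0,0,0],"wy": [0,0,0,0,0],"wz": [-0.1165,-0.1165,-0.1165,0,0]}}}

```text
time: 2.82
tool_pos: [0.5925, -0.2885, 0.3201]
tool_rot: [-3.141, -0.0, 1.944]
contact_force: [0.6, 0.0, 0.5]
opening: 0.0597
grip_force: 0.0
```

```bash
python3 -c "
from h import *
rel([.596,-.288,.234],112)"
```

```text
t 2.8167 pos [ 0.5925 -0.2885  0.3201] rpy [-3.141 -0.     1.944] d [-0.0008  0.0034  0.0861] rv [-0.    -0.    -0.011] F [0.6 0.  0.5] op 0.059711220980478937 q [-0.57  0.66  1.23 -0.    1.25 -0.94]
```

Scaled: 0.025 m / 0.4 = 0.0625, 0.02 m / 0.4 = 0.05, -0.011 rad / 1.0472 = -0.0105.

Request:
{"op": "tcp_steps", "data": {"steps": {"x": [0,0,0,0,0,0],"y": [0.0085,0,0,0,0,0],"z": [0.05,0.0625,0.0625,0.04,0,0],"wx": [0,0,0,0,0,0],"wy": [0,0,0,0,0,0],"wz": [-0.0105,0,0,0,0,0]}}}

```text
time: 3.32
tool_pos: [0.5956, -0.2873, 0.2336]
tool_rot: [-3.141, -0.001, 1.956]
contact_force: [-0.1, -0.4, 0.6]
opening: 0.0599
grip_force: 0.0
```

Request:
{"op": "tcp_steps", "data": {"steps": {"x": [0,0,0,0,0,0],"y": [0,0,0,0,0,0],"z": [0,0,0,0,0,0],"wx": [0,0,0,0,0,0],"wy": [0,0,0,0,0,0],"wz": [0,0,0,0,0,0]}, "finger_gap": 0, "force": 30}}

```text
time: 3.82
tool_pos: [0.5957, -0.2873, 0.2347]
tool_rot: [3.141, 0.001, 1.959]
contact_force: [-0.4, 0.2, 0.4]
opening: 0.0246
grip_force: 0.0
```

Request:
{"op": "tcp_steps", "data": {"steps": {"x": [0,0,0,0],"y": [0,0,0,0],"z": [0,0,0,0],"wx": [0,0,0,0],"wy": [0,0,0,0],"wz": [0,0,0,0]}}}

```text
time: 4.15
tool_pos: [0.5957, -0.2873, 0.2344]
tool_rot: [3.141, 0.0, 1.959]
contact_force: [0.5, 0.1, 1.2]
opening: 0.014
grip_force: 30.0
```

```bash
python3 - <<'E'
from h import *
rel([.596,-.288,.234],112)
K=(.596,-.288);o=[]
for n in("top","side"):
    c=robot.read_camera(n);u=proj(c,(.596,-.288,.08)).astype(int);o.append(cv2.resize(c["image"][u[1]-60:u[1]+60,u[0]-60:u[0]+60,::-1],(400,400)))
cv2.imwrite("pics/grasp.png",cv2.convertScaleAbs(np.hstack(o),alpha=1.8))
E
```

```text
t 4.15 pos [ 0.5957 -0.2873  0.2344] rpy [3.141 0.    1.959] d [-0.0007 -0.      0.0004] rv [0.    0.    0.004] F [0.5 0.1 1.2] op 0.013987776383067392 q [-0.57  0.75  1.31  0.    1.08 -0.95]
```

View pics/grasp.png

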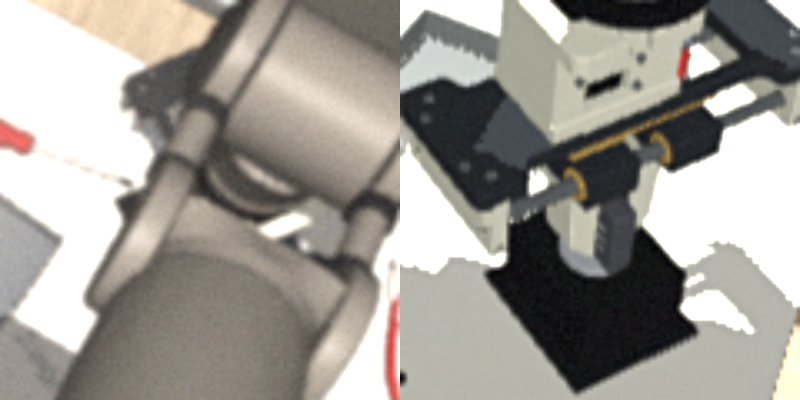

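The opening is 14.0 mm at 30 N, and the side view shows the pads on the flat handle. I'll lift straight up.

Scaled: -0.03 m / 0.4 = -0.075, -0.02 m / 0.4 = -0.05.

Request:
{"op": "tcp_steps", "data": {"steps": {"x": [0,0,0,0,0,0],"y": [0,0,0,0,0,0],"z": [-0.025,-0.05,-0.075,-0.075,-0.025,0],"wx": [0,0,0,0,0,0],"wy": [0,0,0,0,0,0],"wz": [0,0,0,0,0,0]}, "force": 45}}

```text
time: 4.75
tool_pos: [0.596, -0.2876, 0.338]
tool_rot: [3.138, 0.006, 1.959]
contact_force: [0.4, -0.9, -1.5]
opening: 0.0137
grip_force: 45.0
```

```bash
python3 - <<'E'
from h import *
rel([.488,.1295,.334],163)
c=robot.read_camera("side");s=robot.observe();u=proj(c,s["tool_pos"]-np.array([0,0,.18])).astype(int);x=u[0]-50;y=u[1]-50
im=cv2.convertScaleAbs(cv2.resize(c["image"][y:y+100,x:x+100,::-1],(600,600),interpolation=cv2.INTER_CUBIC),alpha=1.8)
cv2.imwrite("pics/lift.png",im);print(x,y)
E
```

```text
t 4.75 pos [ 0.596  -0.2876  0.338 ] rpy [3.138 0.006 1.959] d [0.4269 0.0578 0.0019] rv [ 0.001  0.007 -0.886] F [ 0.4 -0.9 -1.5] op 0.013711945555917688 q [-0.57  0.65  1.2  -0.    1.28 -0.95]
335 201
```

View pics/lift.png

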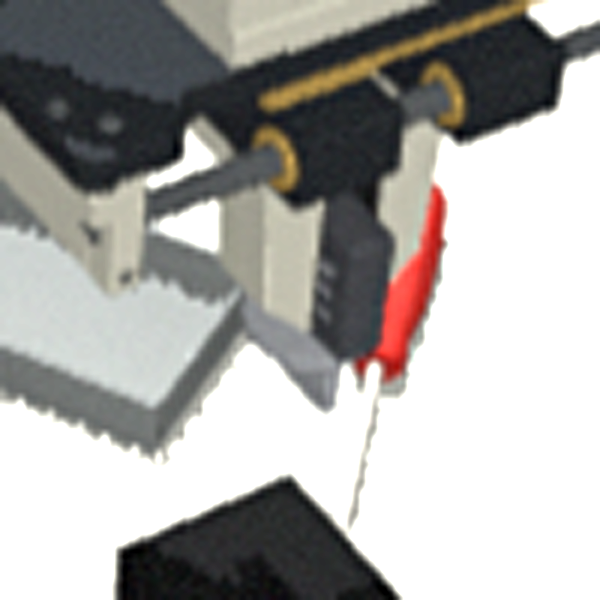

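The crop shows the handle hanging parallel to the fingers, at about (350,280), but the blade and collar are washed out against the table. I'll overlay the expected key outline without the gain.

```bash
python3 - <<'E'
from h import *
c=robot.read_camera("side");s=robot.observe();R=Ro.from_euler("xyz",s["tool_rot"])
x,y,k=345,211,7.5
im=cv2.resize(c["image"][y:y+80,x:x+80,::-1],(600,600),interpolation=cv2.INTER_CUBIC)
im=np.uint8(255*(im/255.)**1.3)
def P(p): # key frame (x,y,z up), origin 211mm ahead of TCP
    return tuple(((proj(c,s["tool_pos"]+R.apply([p[0],-p[1],.211-p[2]]))-[x-.5,y-.5])*k).astype(int))
for pts,col in(([(-.012,0,0),(.012,0,0),(.012,0,.022),(-.012,0,.022)],(0,0,255)),([(-.022,0,.027),(.022,0,.027),(.022,0,.067),(-.022,0,.067)],(0,255,0)),([(.018*np.cos(a),.018*np.sin(a),.022) for a in np.linspace(0,6.28,30)],(255,0,0))):
    cv2.polylines(im,[np.array([P(p) for p in pts])],True,col,1)
cv2.imwrite("pics/lift2.png",im)
E
```

```text
(no output)
```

View pics/lift2.png

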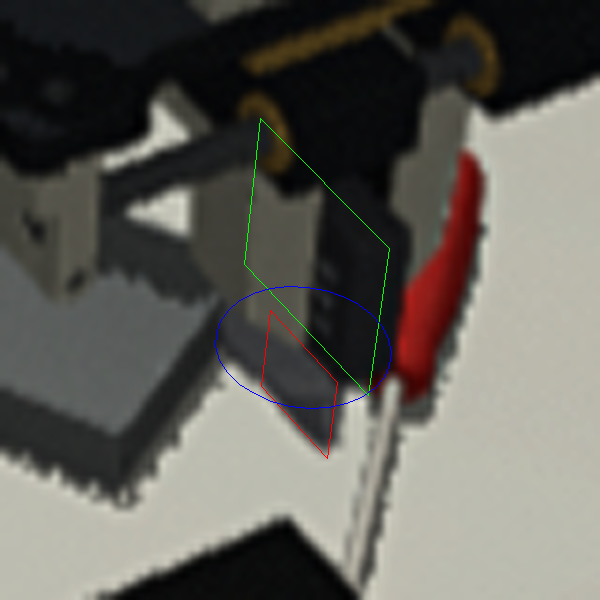

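The outline matches: the blade tip is at (325,455) against a predicted (328,458), and the collar edge is right. The key is centred in the hand within about 1 mm. Next I move it over the lock.

Scaled: 0.037 m / 0.4 = 0.0925, 0.02 m / 0.4 = 0.05.

Request:
{"op": "tcp_steps", "data": {"steps": {"x": [0.05,0.0925,0.0925,0.0925,0.0925,0.0925,0.0925,0.0925],"y": [0.0068,0.0125,0.0125,0.0125,0.0125,0.0125,0.0125,0.0125],"z": [0,0,0,0,0,0,0,0],"wx": [0,0,0,0,0,0,0,0],"wy": [0,0,0,0,0,0,0,0],"wz": [0,0,0,0,0,0,0,0]}}}

```text
time: 5.52
tool_pos: [0.5236, -0.0131, 0.332]
tool_rot: [-3.138, -0.002, 1.958]
contact_force: [0.7, 0.7, -1.3]
opening: 0.0142
grip_force: 45.0
```

Request:
{"op": "tcp_steps", "data": {"steps": {"x": [0.0925,0.0925,0.0925,0.0925,0,0,0,0],"y": [0.0125,0.0125,0.0125,0.0125,0,0,0,0],"z": [0,0,0,0,0,0,0,0],"wx": [0,0,0,0,0,0,0,0],"wy": [0,0,0,0,0,0,0,0],"wz": [0,0,0,0,-0.105,-0.105,-0.105,-0.105]}}}

```text
time: 6.18
tool_pos: [0.4867, 0.1302, 0.332]
tool_rot: [-3.138, -0.003, 2.405]
contact_force: [-0.3, -0.3, -1.4]
opening: 0.0137
grip_force: 45.0
```

Request:
{"op": "tcp_steps", "data": {"steps": {"x": [0,0,0,0,0,0],"y": [0,0,0,0,0,0],"z": [0,0,0,0,0,0],"wx": [0,0,0,0,0,0],"wy": [0,0,0,0,0,0],"wz": [-0.105,-0.105,-0.105,-0.105,0,0]}}}

```text
time: 6.68
tool_pos: [0.4871, 0.1297, 0.3326]
tool_rot: [-3.14, -0.003, 2.835]
contact_force: [0.7, 0.0, -2.2]
opening: 0.0139
grip_force: 45.0
```

```bash
python3 -c "
from h import *
rel([.488,.1295,.242],163)"
```

```text
t 6.6833 pos [0.4871 0.1297 0.3326] rpy [-3.140e+00 -3.000e-03  2.835e+00] d [-0.0012  0.0002  0.0906] rv [-0.001 -0.003 -0.009] F [ 0.7  0.  -2.2] op 0.013853557129648858 q [ 0.11  0.38  1.69 -0.    1.08 -1.16]
```

Scaled: 0.02 m / 0.4 = 0.05, 0.006 m / 0.4 = 0.015, -0.009 rad / 1.0472 = -0.0086.

Request:
{"op": "tcp_steps", "data": {"steps": {"x": [-0.0025,0,0,0,0,0,0],"y": [0,0,0,0,0,0,0],"z": [0.05,0.05,0.05,0.015,0.01,0.01,0],"wx": [0,0,0,0,0,0,0],"wy": [0,0,0,0,0,0,0],"wz": [-0.0086,0,0,0,0,0,0]}}}

```text
time: 7.27
tool_pos: [0.4886, 0.1295, 0.2601]
tool_rot: [-3.141, -0.0, 2.847]
contact_force: [-0.8, 0.3, -0.6]
opening: 0.0133
grip_force: 45.0
```

Request:
{"op": "tcp_steps", "data": {"steps": {"x": [0,0,0],"y": [0,0,0],"z": [0.0075,0.0075,0],"wx": [0,0,0],"wy": [0,0,0],"wz": [0,0,0]}}}

```text
time: 7.52
tool_pos: [0.4884, 0.1295, 0.2542]
tool_rot: [-3.142, 0.0, 2.848]
contact_force: [0.4, -0.6, -1.3]
opening: 0.0138
grip_force: 45.0
```

Scaled: 0.003 m / 0.4 = 0.0075, 0.0015 m / 0.4 = 0.0038.

Request:
{"op": "tcp_steps", "data": {"steps": {"x": [0,0,0,0,0],"y": [0,0,0,0,0],"z": [0.0075,0.0075,0.0075,0.0038,0],"wx": [0,0,0,0,0],"wy": [0,0,0,0,0],"wz": [0,0,0,0,0]}}}

```text
time: 7.93
tool_pos: [0.4883, 0.1295, 0.2432]
tool_rot: [-3.141, -0.001, 2.848]
contact_force: [-0.4, 0.2, -0.9]
opening: 0.0135
grip_force: 45.0
```

Request:
{"op": "tcp_steps", "data": {"steps": {"x": [0,0,0],"y": [0,0,0],"z": [0.0025,0.0013,0],"wx": [0,0,0],"wy": [0,0,0],"wz": [0,0,0]}}}

```text
time: 8.18
tool_pos: [0.4885, 0.1295, 0.2423]
tool_rot: [-3.142, 0.0, 2.848]
contact_force: [-0.5, -0.6, -0.7]
opening: 0.0136
grip_force: 45.0
```

Scaled: 0.1 rad / 1.0472 = 0.0955.

Request:
{"op": "tcp_steps", "data": {"steps": {"x": [0,0,0,0,0,0,0,0],"y": [0,0,0,0,0,0,0,0],"z": [0,0,0,0,0,0,0,0],"wx": [0,0,0,0,0,0,0,0],"wy": [0,0,0,0,0,0,0,0],"wz": [0.0573,0.0955,0.0955,0.0955,0.0955,0.0955,0.0955,0.0955]}}}

```text
time: 8.85
tool_pos: [0.4886, 0.1296, 0.2423]
tool_rot: [3.141, 0.0, 2.083]
contact_force: [-0.9, 0.6, -0.2]
opening: 0.0139
grip_force: 45.0
```

Request:
{"op": "tcp_steps", "data": {"steps": {"x": [0,0,0,0,0,0,0,0],"y": [0,0,0,0,0,0,0,0],"z": [0,0,0,0,0,0,0,0],"wx": [0,0,0,0,0,0,0,0],"wy": [0,0,0,0,0,0,0,0],"wz": [0.0955,0.0955,0.0955,0.0955,0.0955,0.0955,0.0955,0]}}}

```text
time: 9.52
tool_pos: [0.4883, 0.1295, 0.2423]
tool_rot: [-3.141, 0.0, 1.384]
contact_force: [-0.8, -0.6, -0.4]
opening: 0.0139
grip_force: 45.0
```

```bash
python3 -c "
from h import *
rel([.4885,.1295,.242],68);print(robot.observe()['torque'])"
```

```text
t 9.5167 pos [0.4883 0.1295 0.2423] rpy [-3.141  0.     1.384] d [0.     0.0002 0.0003] rv [-0.     0.     0.198] F [-0.8 -0.6 -0.4] op 0.013881223059842247 q [ 0.11  0.5   1.78 -0.    0.86  0.29]
[-0.09378926  0.11109711  0.04430305]
```

Request:
{"op": "tcp_steps", "data": {"steps": {"x": [0,0,0,0],"y": [0,0,0,0],"z": [0,0,0,0],"wx": [0,0,0,0],"wy": [0,0,0,0],"wz": [0.0573,0.0573,0.0382,0]}}}

```text
time: 9.85
tool_pos: [0.4882, 0.1295, 0.2423]
tool_rot: [-3.141, 0.0, 1.23]
contact_force: [-2.2, 1.2, 2.7]
opening: 0.0139
grip_force: 45.0
```

```bash
python3 -c "
from h import *
rel([.4885,.1295,.242],68);print(robot.observe()['torque'])"
```

```text
t 9.85 pos [0.4882 0.1295 0.2423] rpy [-3.141  0.     1.23 ] d [0.     0.0003 0.0003] rv [-0.001  0.     0.043] F [-2.2  1.2  2.7] op 0.013897045183480086 q [ 0.11  0.5   1.78 -0.    0.86  0.45]
[-0.04515489  0.39078966 -0.01230303]
```

Scaled: 0.03 rad / 1.0472 = 0.0286.

Request:
{"op": "tcp_steps", "data": {"steps": {"x": [0,0,0],"y": [0,0,0],"z": [0,0,0],"wx": [0,0,0],"wy": [0,0,0],"wz": [0.0286,0.0191,0]}}}

```text
time: 10.1
tool_pos: [0.4882, 0.1295, 0.2423]
tool_rot: [-3.141, 0.0, 1.179]
contact_force: [-4.3, -0.5, 3.7]
opening: 0.0134
grip_force: 45.0
```

```bash
python3 -c "
from h import *
rel([.4885,.1295,.242],68);print(robot.observe()['torque'])"
```

```text
t 10.1 pos [0.4882 0.1295 0.2423] rpy [-3.141  0.     1.179] d [0.0001 0.0003 0.0003] rv [-0.001  0.    -0.007] F [-4.3 -0.5  3.7] op 0.013433860628699562 q [ 0.11  0.5   1.78 -0.    0.86  0.5 ]
[0.01391682 0.51821155 0.01696527]
```

Request:
{"op": "tcp_steps", "data": {"steps": {"x": [0,0,0],"y": [0,0,0],"z": [0,0,0],"wx": [0,0,0],"wy": [0,0,0],"wz": [0.0286,0.0095,0]}}}

```text
time: 10.35
tool_pos: [0.4882, 0.1296, 0.2423]
tool_rot: [-3.141, 0.001, 1.14]
contact_force: [-4.6, 1.2, 5.0]
opening: 0.0139
grip_force: 45.1
```

```bash
python3 -c "
from h import *
rel([.4885,.1295,.242],68);print(robot.observe()['torque'])"
```

```text
t 10.35 pos [0.4882 0.1296 0.2423] rpy [-3.141e+00  1.000e-03  1.140e+00] d [0.     0.0003 0.0003] rv [-0.001  0.001 -0.047] F [-4.6  1.2  5. ] op 0.013939606187961995 q [ 0.11  0.5   1.78 -0.    0.86  0.54]
[0.06119218 0.78461701 0.50219869]
```

The moment about z has risen to 0.5 N m at yaw 65°, so the lock is against its stop. I'll release and retreat upward.

Request:
{"op": "tcp_steps", "data": {"steps": {"x": [0,0,0,0,0],"y": [0,0,0,0,0],"z": [0,0,0,0,0],"wx": [0,0,0,0,0],"wy": [0,0,0,0,0],"wz": [0,0,0,0,0]}, "finger_gap": 0.06}}

```text
time: 10.77
tool_pos: [0.4887, 0.1294, 0.2422]
tool_rot: [3.141, -0.0, 1.138]
contact_force: [-0.0, 0.2, -0.3]
opening: 0.0422
grip_force: 0.0
```

Request:
{"op": "tcp_steps", "data": {"steps": {"x": [0,0,0,0,0,0,0],"y": [0,0,0,0,0,0,0],"z": [-0.0125,-0.0375,-0.075,-0.0875,-0.0875,-0.0875,0],"wx": [0,0,0,0,0,0,0],"wy": [0,0,0,0,0,0,0],"wz": [0,0,0,0,0,0,0]}}}

```text
time: 11.35
tool_pos: [0.4895, 0.1297, 0.4045]
tool_rot: [3.13, -0.007, 1.138]
contact_force: [0.7, 1.3, -0.1]
opening: 0.0602
grip_force: 0.0
```

Request:
{"op": "tcp_steps", "data": {"steps": {"x": [0,0,0,0,0,0],"y": [0.1,0.1,0.1,0.1,0,0],"z": [0,0,0,0,0,0],"wx": [0,0,0,0,0,0],"wy": [0,0,0,0,0,0],"wz": [0,0,0,0,0,0]}}}

```text
time: 11.85
tool_pos: [0.6349, 0.0611, 0.3955]
tool_rot: [-3.14, 0.001, 1.136]
contact_force: [-0.9, -0.2, -1.7]
opening: 0.0595
grip_force: 0.0
```

```bash
python3 - <<'E'
from h import *
o=[]
for n in("top","side"):
    c=robot.read_camera(n);u=proj(c,(.488,.13,.06)).astype(int);o.append(cv2.resize(c["image"][u[1]-50:u[1]+50,u[0]-50:u[0]+50,::-1],(400,400),interpolation=cv2.INTER_CUBIC))
cv2.imwrite("pics/end.png",cv2.convertScaleAbs(np.hstack(o),alpha=1.5))
E
```

```text
(no output)
```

View pics/end.png

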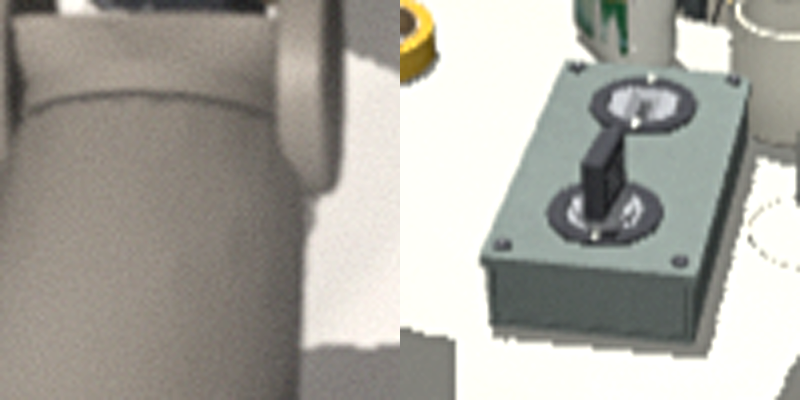

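The side view shows the key upright in the near lock at about (605,175). Its handle is in line with the marks, the collar is on the rotor, and the gripper is clear.

```bash
python3 -c "
from cell import robot
print(robot.hand_in())"
```

```text
the job is handed in; nothing more can be done
None
```

The open lock was turned clockwise until it hit its stop, the blade key was left standing home in it, and the job was handed in at about 12 s; no verdict came back.

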